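Square a casting into the corner of a fixture plate

TASK

Get the white casting (rectangular base with a round boss) ready for clamping: push it along the steel plate until its long side lies flush against the long fence rail and its end butts against the square stop block, at whichever end of the fence that block sits (the round post at the other end is not the stop). Only push it from the side with the fingers - do not grip it, lift it, tip it or drag it from on top - leave the other loose things where they are, and finish with the hand clear.

Things in the scene. Friction and masses are not known exactly. Their poses are not given: they have to be found in the camera images.
- housing: White-painted casting, about 0.4 to 0.85 kg, loose, lying on the fixture plate: rectangular base 90 mm (its x) by 120 mm (its y) by 20 mm high, with a solid round boss 72 mm in diameter centred on top, total height 50 mm. Origin: centre of the underside; z up. Its 120 mm sides go along the fence; it starts 0 to 0.4 rad askew to the fence, clear of it, and need not be turned end for end.
- fixture: Bench-mounted perforated steel plate, fixed, 300 mm (its x) by 460 mm (its y), 12 mm thick (top face 12 mm above the work surface). Origin: centre of the underside, on the work surface; x points across the plate to the fence (away from the robot), y along the fence. The fence is a fixed straight aluminium rail along y, 440 mm long, 25 mm wide, 24 mm high above the plate; its face towards the robot is the plane x = +100 mm of this frame.
- stop: Fixed dark steel rectangular stop block on the plate, at one end of the fence (either one): 50 mm (its x) by 30 mm (its y) by 30 mm high, axes parallel to the fixture's, its far side against the fence. Origin: centre of its underside, at plate-top height. The casting must butt against its face that looks to the middle of the plate, 15 mm from the origin along y.
- post: Fixed dark steel round post at the other end of the fence, not the stop: 24 mm in diameter with a foot 34 mm in diameter, 28 mm high above the plate. Origin: centre of its underside, at plate-top height.
- coupling: Bystander: loose steel shaft coupling standing on the near part of the plate, 36 mm in diameter, 46 mm high. Origin: centre of its underside.
- tin: Bystander: loose grey screw-top jar standing on the near part of the plate, 48 mm in diameter, 50 mm high. Origin: centre of its underside.
- driver: Bystander: screwdriver 180 mm long lying loose on the bench beside the plate, on the robot's left.
- bearing: Bystander: steel bearing ring 60 mm in diameter, 16 mm high, lying loose on the bench beside the plate, on the robot's right. Origin: centre of its underside.
Things that resemble listed ones, but are neither listed nor needed, are in the scene too. What is meant by the housing is not purple, and is the larger of those in its own colour.

How it is judged (in metres and radians):
At the end, for the whole second after the job is handed in: The casting lies flat on the plate and at rest, its long side against the fence (gap at the middle within 3 mm, parallel within 0.035 rad) and its end against the inner face of the square stop block (gap within 3 mm) (x of housing in the frame of fixture between 0.052 and 0.058 m and y of housing in the frame of fixture between -0.15 and 0.15 m and (y of housing in the frame of stop between 0.072 and 0.078 m or y of housing in the frame of stop between -0.078 and -0.072 m) and angle between the x axis of housing and the x axis of fixture, either way round below 0.035 rad and angle between housing's own z axis and vertical below 0.03 rad and height (world z) of housing below 0.015 m and linear speed of housing below 0.01 m/s); the robot touches nothing.
It fails at once if the casting is lifted off the plate (height (world z) of housing above 0.018 m).
It fails at once if the casting is tipped (angle between housing's own z axis and vertical above 0.12 rad).
It fails at once if the casting is gripped by its boss or dragged from on top instead of pushed from the side (horizontal distance between the grasp point and housing below 0.03 m and contact force between the fingers and housing above 0.5 N).
It fails at once if another loose thing (coupling, jar, screwdriver or bearing) is moved more than 15 mm (distance of any of coupling, tin, driver, bearing from where it was at the start of the episode above 0.015 m).
It also fails if it takes over 64 s, if anything falls off the work surface, if the arm or the gripper's body presses on something with over 40 N, if the wrist force passes 120 N, or if a joint passes its speed limit or range.

ROBOT

A 6-joint arm with a two-finger parallel gripper is mounted at the origin on the work surface. World frame = base frame: x ahead of the robot, y to its left, z up, the work surface at z = 0. Lengths are in mm, angles in rad, forces in N, time in s.
With the tool pointing down it reaches from about 350 to 975 mm from the base axis. Payload 7.1 kg.
Tool frame: the origin (TCP) lies between the finger pads; the fingertips stand 8 mm ahead of it and the grasp point (between the pads) lies 11 mm behind it (ctrl.tips_ahead is the distance from the TCP to the fingertips, in mm); y points along the fingers, z is the direction in which the jaws open and shut, and the axes are right-handed (so a half turn about y gives the same grasp; the last joint's range is limited). The gripper opens to 88 mm and grips with 3 to 60 N. Pads are 20 mm wide; open, the fingers measure 115 mm over their backs; the gripper's body (75 mm by 178 mm) begins 61 mm behind the grasp point.
Start: joints at [-1.241, 0.423, 1.63, -0, 1.089, -0.019], TCP at [213.623, -587.341, 230.675] pointing down, gripper open.
Joint ranges: [-3, 3], [-0.9, 2.11], [0.09, 2.58], [-1.31, 4.45], [0.11, 2.69], [-2.54, 2.54]. Speed limits (rad/s): [2.39, 2.39, 3.01, 3.14, 3.14, 3.14].

INTERFACE

Orientations are given as a rotation vector (axis times angle).
In Python, from workcell import ctrl gives the robot as it stands.
- The arm moves only by the shell command python3 -m creep 'ROWS'. ROWS is JSON, a list of rows, each an object of numbers: "tx", "ty", "tz": the shift along the world's x, y, z in mm; "rx", "ry", "rz": the turn, a rotation vector about the world's x, y, z in rad; "fingers": the closure in counts, from 0 (fully open) to 255 (shut). A call has 1 to 10 rows; each row is the pose to reach, as a shift and turn from the pose commanded when the call began; what a row does not reach only later rows make up. A row lasts 1/8 s, in which the tool goes at most 62.5 mm and 10.7 degrees, less where a joint would pass 70% of its speed; a pose out of reach is approached as far as the arm can. A call with a gripper value outside its range is refused whole. The fingers move at their own pace and stop on an object; the grip force is fixed at half the most. Time passes only in rows, so rows that repeat a pose let the fingers close. It gives the time, the measured TCP pose, the force and the opening at its end, in the units of the state.
- ctrl.get_obs(): the state, without advancing time (a new reading comes with each control period).
- ctrl.get_image(name): name is "side" or "top"; returns a dict with "pixels" (480x640x3 uint8, blue, green, red), "intrinsics" (3x3 intrinsics, pixels), "rvec" (rotation vector, rad) and "tvec" (3), from world to camera coordinates, as OpenCV has them. Camera axes: x right, y down, z forward; pixel columns grow to the right and rows downward; lengths in mm; the calibration is good to about 2 mm. A picture is of the moment at which its call begins. There is no depth.
- ctrl.close_job(): hands the job in, once; it reports no verdict.
The state is a dict: "t": time; "qpos": joint angles; "qvel": joint speeds; "joint_torque": joint torques, N m; "ee_pos": TCP position; "orientation": TCP orientation; "ft_force": force on the tool from outside, world axes, zero at the start; "moment": the same for the moment, N m; "width": finger opening in mm.
Only numpy, scipy, OpenCV 4.12 (cv2) and the standard library are available. Lean on these libraries where they do the work, as an engineer would, in place of code of your own. Each camera call takes 0.05 s, during which the arm holds its last target.

## Working session

There is one attempt and no reset: what is moved stays moved. The work goes in short steps, Python scripts to look and compute and a shell command to move; the robot and the scene stay as the last step left them, time stands still between calls to the robot, and variables do not carry over. Pictures are saved under pics/ and viewed, and the job is handed in when it is done.

```bash
ls; mkdir -p pics
python3 - <<'E'
from workcell import ctrl
import cv2
o=ctrl.get_obs();print(o['t'],o['ee_pos'],o['orientation'],o['width'],ctrl.tips_ahead)
for n in('top','side'):
    im=ctrl.get_image(n);cv2.imwrite(f'pics/{n}0.png',im['pixels']);print(n,im['intrinsics'],im['rvec'],im['tvec'])
E
```

```text
pics
0.0 [ 213.43437086 -586.84128696  229.91098018] [-0.35823418  2.03348687 -2.03032333] 87.98478783128277 8.0
top [[457.28614503   0.         319.51202553]
 [  0.         457.28614503 250.62043904]
 [  0.           0.           1.        ]] [ 2.11837456 -2.17655084  0.14000822] [  25.88888617  593.58958872 1104.47798877]
side [[481.28695894   0.         316.34932087]
 [  0.         481.28695894 245.50250829]
 [  0.           0.           1.        ]] [ 1.00487304 -2.49115882  0.98060043] [433.16412164 339.04802764 848.72482558]
```

View pics/top0.png

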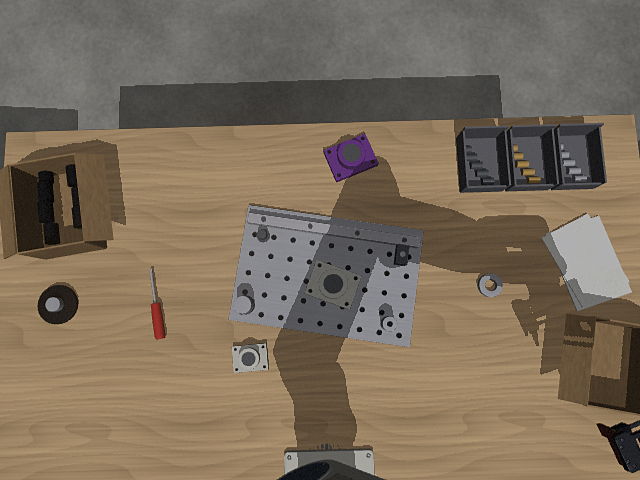

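View pics/side0.png

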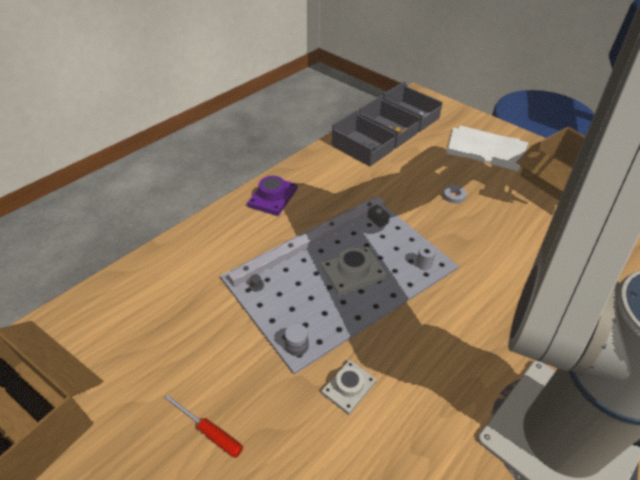

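Top view: the housing is in shadow at about (333,285). The square stop is at the right end (402,255) and the post at the left (263,234). The jar is at (245,303), the coupling at (389,323), and the small white lookalike lies off the plate at (250,357). Next I measure these.

```bash
cat > h.py <<'E'
import numpy as np,cv2
def P(im,uv,z):
    R,_=cv2.Rodrigues(np.array(im['rvec'],float));t=np.array(im['tvec'],float).reshape(3)
    uv=np.atleast_2d(np.array(uv,float));d=(R.T@(np.linalg.inv(im['intrinsics'])@np.c_[uv,np.ones(len(uv))].T)).T
    c=-R.T@t;return (c+d*((z-c[2])/d[:,2])[:,None])[:,:2]
def Q(im,xyz):
    return cv2.projectPoints(np.array(xyz,float).reshape(-1,3),np.array(im['rvec'],float),np.array(im['tvec'],float),im['intrinsics'],None)[0].reshape(-1,2)
E
python3 - <<'E'
from workcell import ctrl
import cv2,numpy as np
im=ctrl.get_image('top')
p=im['pixels'][190:360,220:435]
p=np.clip((p/255.)**0.6*255,0,255).astype('uint8')
cv2.imwrite('pics/topc.png',cv2.resize(p,None,fx=3.5,fy=3.5,interpolation=cv2.INTER_CUBIC))
im=ctrl.get_image('side')
p=im['pixels'][190:380,215:465]
p=np.clip((p/255.)**0.6*255,0,255).astype('uint8')
cv2.imwrite('pics/sidec.png',cv2.resize(p,None,fx=3,fy=3,interpolation=cv2.INTER_CUBIC))
E
```

```text
(no output)
```

View pics/topc.png

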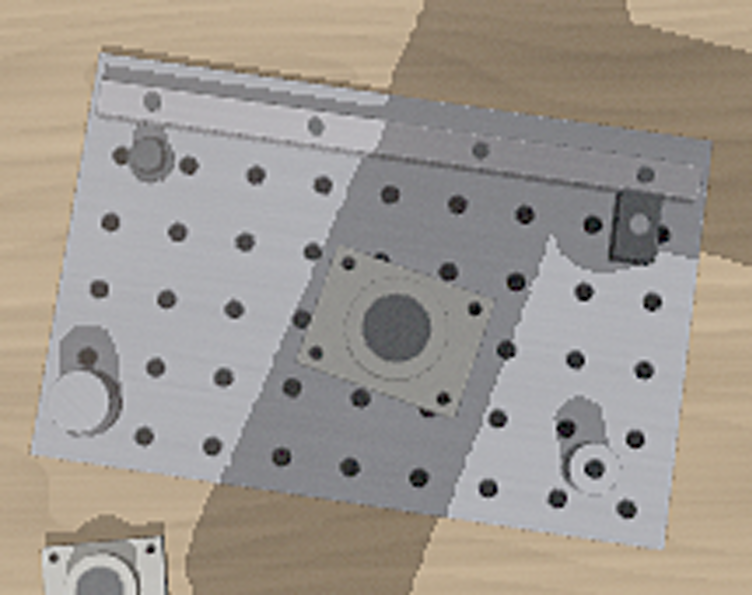

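View pics/sidec.png

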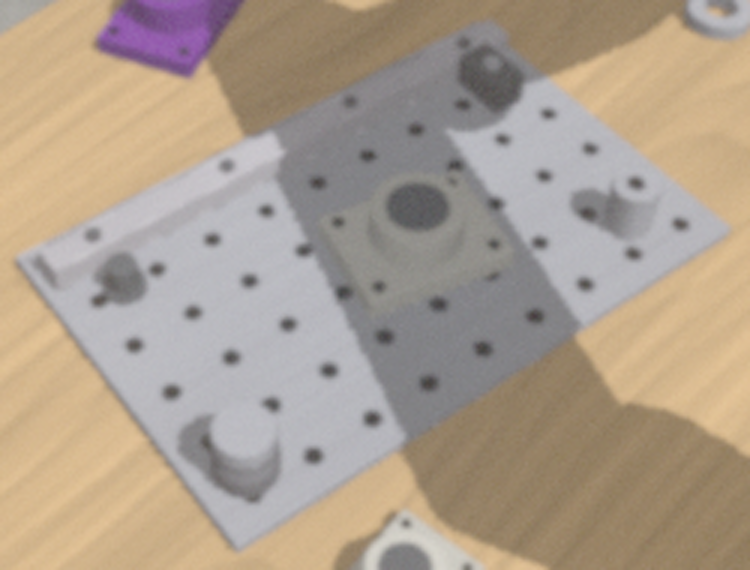

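Crops: in topc the housing base corners are near (342,247), (493,297), (455,417) and (297,360). The plate corners are near (101,52), (711,140), (662,549) and (32,455). The housing is warm-toned and the plate bluish, so I'll mask on that.

```bash
cat > meas.py <<'E'
import numpy as np,cv2
from h import *
def housing(im,near,rad=60):
    p=im['pixels'].astype(int);b,g,r=p[...,0],p[...,1],p[...,2]
    m=((r-b)>3)&((r-b)<45)&(r>70)
    yy,xx=np.mgrid[:480,:640];m&=np.hypot(xx-near[0],yy-near[1])<rad
    m=m.astype('uint8')
    m=cv2.morphologyEx(m,cv2.MORPH_OPEN,np.ones((3,3)))
    cs,_=cv2.findContours(m,cv2.RETR_EXTERNAL,cv2.CHAIN_APPROX_NONE)
    c=max(cs,key=cv2.contourArea)
    return c[:,0,:].astype(float),m
E
python3 - <<'E'
from workcell import ctrl
from meas import *
im=ctrl.get_image('top')
tc=lambda a:np.array(a)/3.5+[220-.36,190-.36]
pl=P(im,tc([(101,52),(711,140),(662,549),(32,455)]),12);print('plate',pl.round(0))
for i in range(4):print(np.linalg.norm(pl[i]-pl[i-1]).round(1),end=' ')
c=pl.mean(0);ex=(pl[0]+pl[1]-pl[2]-pl[3]);ex/=np.linalg.norm(ex);print('\nc',c,'ang',np.arctan2(ex[1],ex[0]))
ey=np.array([-ex[1],ex[0]])
F=lambda w:np.c_[(w-c)@ex,(w-c)@ey].round(1)
print('fence top near edge',F(P(im,tc([(98,116),(693,201)]),36)))
print('stop top corners',F(P(im,tc([(614,190),(661,198),(656,264),(612,258)]),42)))
print('post top',F(P(im,tc([(148,156)]),40)))
print('tin',F(P(im,tc([(82,403)]),62)),'coupl',F(P(im,tc([(594,468)]),58)))
h=P(im,tc([(342,247),(493,297),(455,417),(297,360)]),32);print('h hand',F(h),F(h).mean(0),h.mean(0))
ct,m=housing(im,(333,285),55)
r=cv2.minAreaRect(P(im,ct,32).astype('float32'));print(r,F(np.array([r[0]])))
bx=F(cv2.boxPoints(r));print(bx)
cv2.imwrite('pics/m.png',m[190:360,220:435]*255)
print(F(P(im,tc([(396,327)]),62)))
E
```

```text
plate [[ 724.  192.]
 [ 645. -258.]
 [ 351. -206.]
 [ 429.  243.]]
300.0 456.5 299.0 455.9 
c [537.35087676  -7.22377843] ang -0.17287408516986177
fence top near edge [[  97.8  217.6]
 [  98.2 -216. ]]
stop top corners [[  96.9 -158.2]
 [  96.  -192.1]
 [  48.4 -194.2]
 [  48.1 -162.8]]
post top [[ 73.3 176.3]]
tin [[-107.7  189.8]] coupl [[-100.1 -166.3]]
h hand [[ 29.2  28.6]
 [  9.3 -83.6]
 [-79.  -68.3]
 [-55.5  48.4]] [-24.    -18.725] [510.46946296 -21.52985197]
((499.1025695800781, -47.676422119140625), (60.129886627197266, 88.02188873291016), 68.2448959350586) [[-30.7 -46.4]]
[[-80.  -66.8]
 [  6.2 -84.9]
 [ 18.5 -26. ]
 [-67.6  -8. ]]
[[-24.1 -17.6]]
```

View pics/m.png

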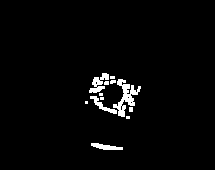

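Run:
```python
from workcell import ctrl
from scipy.spatial.transform import Rotation as R
import numpy as np
o=ctrl.get_obs();M=R.from_rotvec(o['orientation']).as_matrix();print(M.round(3))
a=np.arctan2(M[1,2],M[0,2]);print('jaw ang',a,'wanted', -0.173+np.pi/2)
d=(-0.173+np.pi/2-a);print('turn',(d+np.pi/2)%np.pi-np.pi/2)
a=-.173;ex=np.array([np.cos(a),np.sin(a)]);ey=np.array([-ex[1],ex[0]]);c=np.array([537.4,-7.2])
for f in [(-105,-20),(45-45-5,-20)]:
  w=c+f[0]*ex+f[1]*ey;print(f,w,w-o['ee_pos'][:2])
```

```text
[[-0.94  -0.     0.342]
 [-0.342  0.001 -0.94 ]
 [ 0.    -1.    -0.001]]
jaw ang -1.221988820459985 wanted 1.3977963267948965
turn -0.5218075063349117
(-105, -20) [430.52459077  -8.82693026] [216.9977067  578.29143595]
(-5, -20) [529.03186932 -26.04076402] [315.50498525 561.07760219]
```

```bash
python3 -m creep '[{"tx":22,"ty":58,"rz":-0.1},{"tx":43,"ty":116,"rz":-0.2},{"tx":65,"ty":174,"rz":-0.3},{"tx":87,"ty":231,"rz":-0.4},{"tx":108,"ty":289,"rz":-0.522},{"tx":130,"ty":347,"rz":-0.522},{"tx":152,"ty":405,"rz":-0.522},{"tx":174,"ty":463,"rz":-0.522},{"tx":195,"ty":520,"rz":-0.522},{"tx":217,"ty":578,"rz":-0.522}]'
python3 -m creep '[{"tz":0},{"tz":-40},{"tz":-80},{"tz":-120}]'
```

```text
schema error: expected keys tx, ty, tz, rx, ry, rz, fingers
schema error: expected keys tx, ty, tz, rx, ry, rz, fingers
```

All seven keys are required in every row.

```bash
python3 -m creep '[{"tx":22,"ty":58,"tz":0,"rx":0,"ry":0,"rz":-0.1,"fingers":0},{"tx":65,"ty":174,"tz":0,"rx":0,"ry":0,"rz":-0.3,"fingers":0},{"tx":108,"ty":289,"tz":0,"rx":0,"ry":0,"rz":-0.522,"fingers":0},{"tx":152,"ty":405,"tz":0,"rx":0,"ry":0,"rz":-0.522,"fingers":0},{"tx":217,"ty":578,"tz":0,"rx":0,"ry":0,"rz":-0.522,"fingers":0},{"tx":217,"ty":578,"tz":0,"rx":0,"ry":0,"rz":-0.522,"fingers":0},{"tx":217,"ty":578,"tz":0,"rx":0,"ry":0,"rz":-0.522,"fingers":0},{"tx":217,"ty":578,"tz":0,"rx":0,"ry":0,"rz":-0.522,"fingers":0},{"tx":217,"ty":578,"tz":0,"rx":0,"ry":0,"rz":-0.522,"fingers":0},{"tx":217,"ty":578,"tz":0,"rx":0,"ry":0,"rz":-0.522,"fingers":0}]'
```

```text
t: 1.5
ee_pos: [431.2, -7.2, 231.0]
orientation: [-0.186, -2.132, 2.132]
ft_force: [1.7, -0.6, -0.2]
width: 87.9
```

```bash
cat > st.py <<'E'
from workcell import ctrl
from scipy.spatial.transform import Rotation as R
import numpy as np
a=-.173;ex=np.array([np.cos(a),np.sin(a)]);ey=np.array([-ex[1],ex[0]]);c=np.array([537.4,-7.2])
def st():
    o=ctrl.get_obs();M=R.from_rotvec(o['orientation']).as_matrix();d=np.array(o['ee_pos'])[:2]-c
    f=np.array(o['ft_force'])
    print('t',round(float(o['t']),2),'fix',(d@ex).round(1),(d@ey).round(1),'z',round(float(o['ee_pos'][2]),1),'jaw rel fix',round(float(np.arctan2(M[1,2],M[0,2])-a),3),'down',M[2,1].round(3),'F fix',(f[:2]@ex).round(1),(f[:2]@ey).round(1),'w',round(float(o['width']),1))
def crop(n,name):
    import cv2
    im=ctrl.get_image(n);p=im['pixels'][190:360,220:435] if n=='top' else im['pixels'][190:380,215:465]
    p=np.clip((p/255.)**0.6*255,0,255).astype('uint8')
    s=3.5 if n=='top' else 3
    cv2.imwrite(f'pics/{name}.png',cv2.resize(p,None,fx=s,fy=s,interpolation=cv2.INTER_CUBIC));return im
E
python3 - <<'E'
from st import *
st();crop('top','t1');crop('side','s1')
E
```

```text
t 1.5 fix -104.6 -18.3 z 231.0 jaw rel fix -1.57 down -1.0 F fix 1.8 -0.3 w 87.9
```

View pics/s1.png

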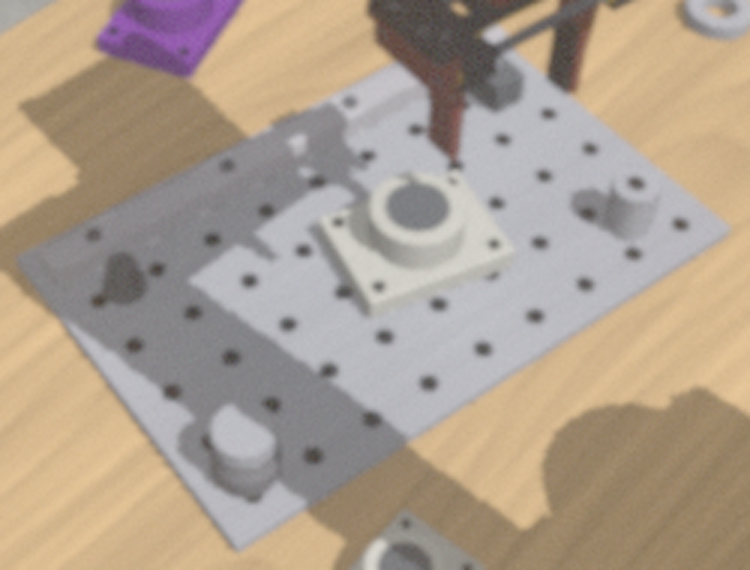

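The side view now shows the housing lit, with its base top-face corners near crop (320,218), (372,301) and (513,243). I cross-check these against the top view.

Run:
```python
from st import *
from h import *
im=ctrl.get_image('side')
w=P(im,np.array([(320,218),(372,301),(513,243)])/3+[215-.33,190-.33],32)
print(np.c_[(w-c)@ex,(w-c)@ey].round(1))
```

```text
[[ 28.5  29.5]
 [-57.2  46.3]
 [-76.2 -71.4]]
```

The two views agree within 3 mm. I descend behind the near long side.

```bash
python3 -m creep '[{"tx":0,"ty":0,"tz":-50,"rx":0,"ry":0,"rz":0,"fingers":0},{"tx":0,"ty":0,"tz":-100,"rx":0,"ry":0,"rz":0,"fingers":0},{"tx":0,"ty":0,"tz":-150,"rx":0,"ry":0,"rz":0,"fingers":0},{"tx":0,"ty":0,"tz":-180,"rx":0,"ry":0,"rz":0,"fingers":0},{"tx":0,"ty":0,"tz":-195,"rx":0,"ry":0,"rz":0,"fingers":0},{"tx":0,"ty":0,"tz":-204,"rx":0,"ry":0,"rz":0,"fingers":0},{"tx":0,"ty":0,"tz":-204,"rx":0,"ry":0,"rz":0,"fingers":0}]'
python3 - <<'E'
from st import *
st();crop('top','t2');crop('side','s2')
E
```

```text
t: 2.52
ee_pos: [430.9, -9.7, 26.9]
orientation: [-0.186, -2.131, 2.131]
ft_force: [-0.2, -0.5, -0.4]
width: 88.0
t 2.52 fix -104.5 -20.8 z 26.9 jaw rel fix -1.571 down -1.0 F fix -0.1 -0.6 w 88.0
```

View pics/s2.png

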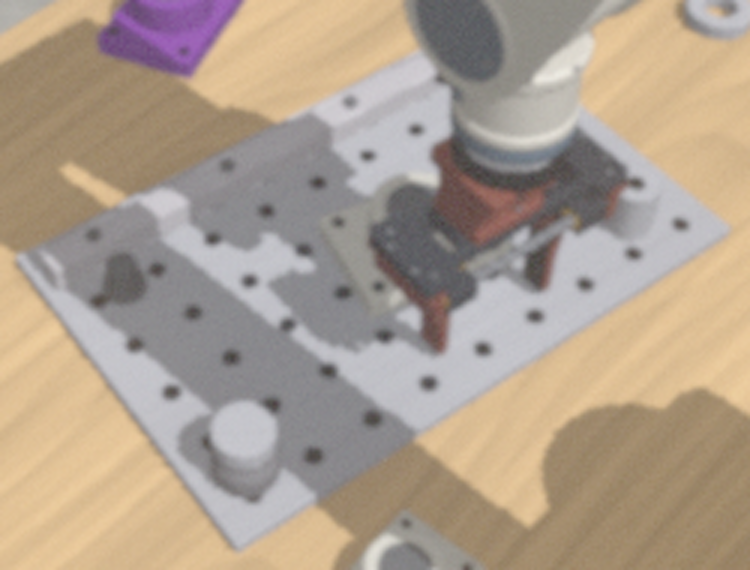

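```bash
python3 -m creep '[{"tx":0.7,"ty":4,"tz":0,"rx":0,"ry":0,"rz":0,"fingers":0},{"tx":10.6,"ty":2.3,"tz":0,"rx":0,"ry":0,"rz":0,"fingers":0},{"tx":18.4,"ty":0.9,"tz":0,"rx":0,"ry":0,"rz":0,"fingers":0},{"tx":26.3,"ty":-0.5,"tz":0,"rx":0,"ry":0,"rz":0,"fingers":0},{"tx":34.2,"ty":-1.9,"tz":0,"rx":0,"ry":0,"rz":0,"fingers":0},{"tx":42.1,"ty":-3.2,"tz":0,"rx":0,"ry":0,"rz":0,"fingers":0},{"tx":50,"ty":-4.6,"tz":0,"rx":0,"ry":0,"rz":0,"fingers":0},{"tx":57.8,"ty":-6,"tz":0,"rx":0,"ry":0,"rz":0,"fingers":0},{"tx":64.7,"ty":-7.2,"tz":0,"rx":0,"ry":0,"rz":0,"fingers":0},{"tx":64.7,"ty":-7.2,"tz":0,"rx":0,"ry":0,"rz":0,"fingers":0}]'
python3 - <<'E'
from st import *
st();crop('top','t3');crop('side','s3')
E
```

```text
t: 3.88
ee_pos: [496.8, -16.7, 26.9]
orientation: [-0.188, -2.132, 2.132]
ft_force: [0.5, 0.7, -0.5]
width: 87.9
t 3.88 fix -38.3 -16.3 z 26.9 jaw rel fix -1.571 down -1.0 F fix 0.4 0.8 w 87.9
```

View pics/s3.png

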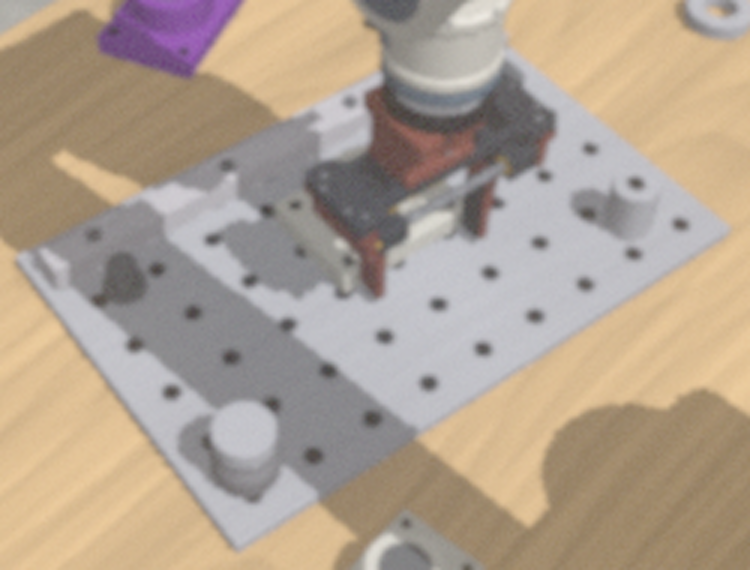

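View pics/t3.png

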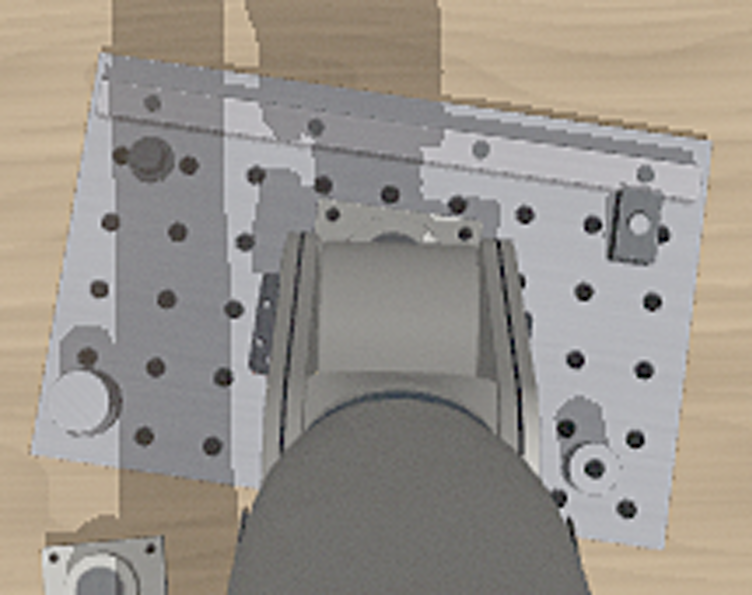

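The housing has squared up against both fingers. I push on to just short of the fence (about x = -4), then ease in.

```bash
python3 -m creep '[{"tx":6.9,"ty":-1.2,"tz":0,"rx":0,"ry":0,"rz":0,"fingers":0},{"tx":13.8,"ty":-2.4,"tz":0,"rx":0,"ry":0,"rz":0,"fingers":0},{"tx":20.7,"ty":-3.6,"tz":0,"rx":0,"ry":0,"rz":0,"fingers":0},{"tx":26.6,"ty":-4.6,"tz":0,"rx":0,"ry":0,"rz":0,"fingers":0},{"tx":30.5,"ty":-5.3,"tz":0,"rx":0,"ry":0,"rz":0,"fingers":0},{"tx":32.5,"ty":-5.7,"tz":0,"rx":0,"ry":0,"rz":0,"fingers":0},{"tx":33.5,"ty":-5.9,"tz":0,"rx":0,"ry":0,"rz":0,"fingers":0},{"tx":33.5,"ty":-5.9,"tz":0,"rx":0,"ry":0,"rz":0,"fingers":0}]'; python3 -c "
from st import *
st()"
python3 -m creep '[{"tx":1,"ty":-0.2,"tz":0,"rx":0,"ry":0,"rz":0,"fingers":0},{"tx":1.5,"ty":-0.3,"tz":0,"rx":0,"ry":0,"rz":0,"fingers":0},{"tx":1.5,"ty":-0.3,"tz":0,"rx":0,"ry":0,"rz":0,"fingers":0}]'; python3 -c "
from st import *
st()"
```

```text
t: 4.97
ee_pos: [528.8, -22.5, 26.6]
orientation: [-0.185, -2.131, 2.131]
ft_force: [-1.5, 0.5, -2.2]
width: 87.8
t 4.97 fix -5.8 -16.5 z 26.6 jaw rel fix -1.571 down -1.0 F fix -1.6 0.2 w 87.8
t: 5.35
ee_pos: [530.7, -22.8, 26.7]
orientation: [-0.186, -2.131, 2.131]
ft_force: [-1.4, -0.1, -0.4]
width: 87.9
t 5.35 fix -4.0 -16.5 z 26.7 jaw rel fix -1.571 down -1.0 F fix -1.3 -0.4 w 87.9
```

```bash
for i in 1 2; do python3 -m creep '[{"tx":1,"ty":-0.2,"tz":0,"rx":0,"ry":0,"rz":0,"fingers":0},{"tx":2,"ty":-0.4,"tz":0,"rx":0,"ry":0,"rz":0,"fingers":0},{"tx":2,"ty":-0.4,"tz":0,"rx":0,"ry":0,"rz":0,"fingers":0}]' >/dev/null; python3 -c "
from st import *
st()"; done
```

```text
t 5.72 fix -3.2 -16.6 z 26.7 jaw rel fix -1.571 down -1.0 F fix -3.4 0.2 w 87.6
t 6.1 fix -1.0 -16.6 z 26.7 jaw rel fix -1.571 down -1.0 F fix -6.3 1.0 w 87.8
```

```bash
for i in 1; do python3 -m creep '[{"tx":1,"ty":-0.2,"tz":0,"rx":0,"ry":0,"rz":0,"fingers":0},{"tx":1.5,"ty":-0.3,"tz":0,"rx":0,"ry":0,"rz":0,"fingers":0},{"tx":1.5,"ty":-0.3,"tz":0,"rx":0,"ry":0,"rz":0,"fingers":0}]' >/dev/null; python3 -c "
from st import *
st();crop('side','s4')"; done
```

```text
t 6.47 fix -0.9 -16.6 z 26.7 jaw rel fix -1.571 down -1.0 F fix -10.9 1.8 w 87.8
```

View pics/s4.png

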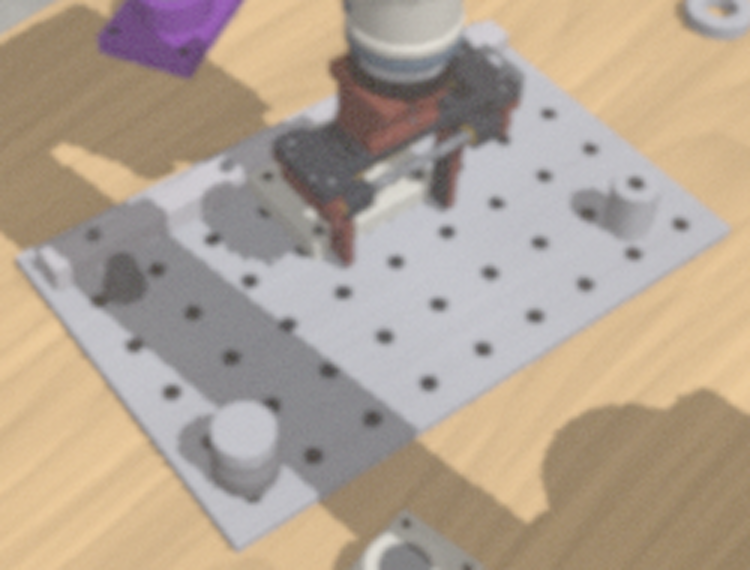

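Contact with the fence: the hand stalled at about 11 N. I back off, raise, and look.

```bash
python3 -m creep '[{"tx":-12,"ty":2,"tz":0,"rx":0,"ry":0,"rz":0,"fingers":0},{"tx":-30,"ty":5,"tz":0,"rx":0,"ry":0,"rz":0,"fingers":0},{"tx":-30,"ty":5,"tz":50,"rx":0,"ry":0,"rz":0,"fingers":0},{"tx":-30,"ty":5,"tz":110,"rx":0,"ry":0,"rz":0,"fingers":0},{"tx":-30,"ty":5,"tz":110,"rx":0,"ry":0,"rz":0,"fingers":0}]'; python3 -c "
from st import *
st();print(ctrl.get_obs()['qpos'])
d=ex*(47+31)+ey*(72+16.6);print('to end-push pos',d,'rot ok')
crop('side','s5')"
```

```text
t: 7.15
ee_pos: [510.0, -19.1, 141.2]
orientation: [-0.198, -2.136, 2.136]
ft_force: [0.3, 1.4, 0.2]
width: 87.8
t 7.15 fix -24.9 -16.5 z 141.2 jaw rel fix -1.571 down -1.0 F fix 0.0 1.4 w 87.8
[-6.07926281e-02  3.83441093e-01  1.95261429e+00 -1.33940967e-04
  7.93829404e-01  1.68334353e+00]
to end-push pos [92.08713398 73.85065846] rot ok
```

View pics/s5.png

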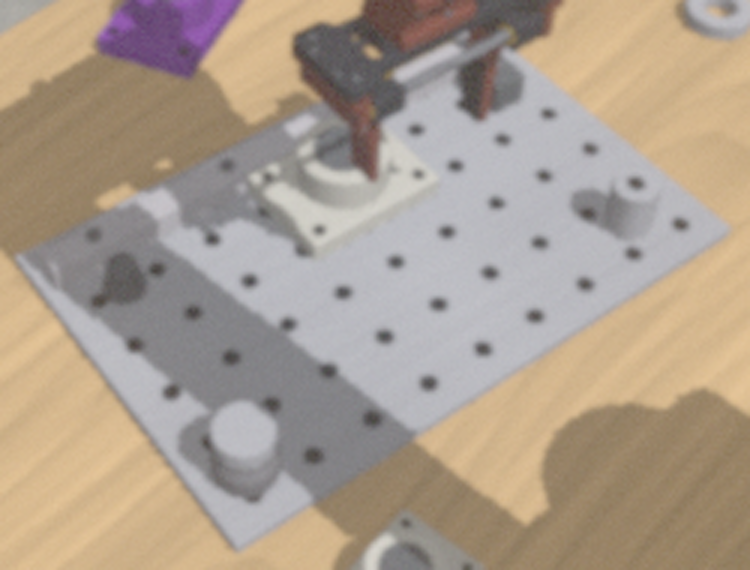

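```bash
python3 -m creep '[{"tx":20,"ty":16,"tz":0,"rx":0,"ry":0,"rz":0.18,"fingers":165},{"tx":40,"ty":32,"tz":0,"rx":0,"ry":0,"rz":0.36,"fingers":165},{"tx":60,"ty":48,"tz":0,"rx":0,"ry":0,"rz":0.54,"fingers":165},{"tx":80,"ty":64,"tz":0,"rx":0,"ry":0,"rz":0.72,"fingers":165},{"tx":92,"ty":76,"tz":0,"rx":0,"ry":0,"rz":0.9,"fingers":165},{"tx":92,"ty":76,"tz":0,"rx":0,"ry":0,"rz":1.08,"fingers":165},{"tx":92,"ty":76,"tz":0,"rx":0,"ry":0,"rz":1.26,"fingers":165},{"tx":92,"ty":76,"tz":0,"rx":0,"ry":0,"rz":1.44,"fingers":165},{"tx":92,"ty":76,"tz":0,"rx":0,"ry":0,"rz":1.57,"fingers":165},{"tx":92,"ty":76,"tz":0,"rx":0,"ry":0,"rz":1.57,"fingers":165}]'; python3 -c "
from st import *
st()
from h import *
im=crop('side','s6')
w=P(im,np.array([(250,176),(313,244),(438,180)])/3+[215-.33,190-.33],32)
print(np.c_[(w-c)@ex,(w-c)@ey].round(1))
"
```

```text
t: 8.45
ee_pos: [597.2, 57.0, 134.9]
orientation: [-1.123, 1.338, -1.337]
ft_force: [-0.8, -0.6, -0.3]
width: 31.0
t 8.45 fix 47.9 73.6 z 134.9 jaw rel fix -0.002 down -1.0 F fix -0.7 -0.8 w 31.0
[[ 95.4  47.6]
 [ 11.   48.9]
 [  5.8 -67.1]]
```

View pics/s6.png

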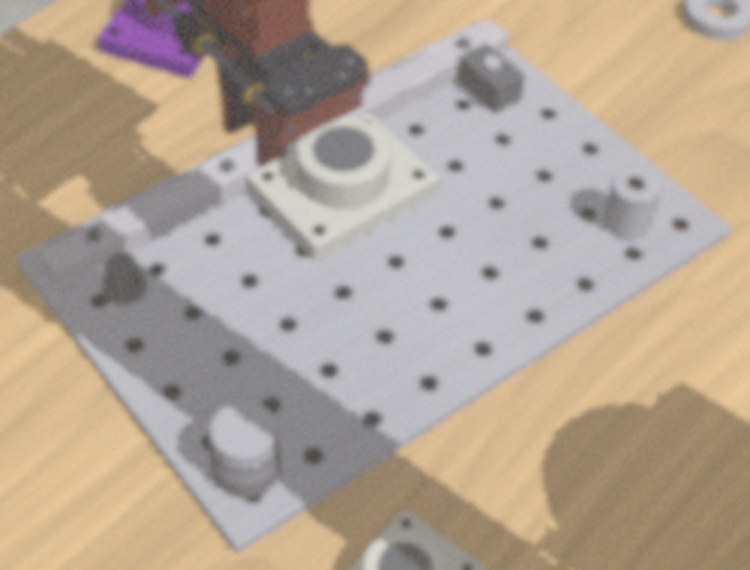

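The hand is behind the free end: the end face is at y≈48 and the finger front at 63. I lower it and push towards the stop.

```bash
python3 -m creep '[{"tx":0,"ty":0,"tz":-40,"rx":0,"ry":0,"rz":0,"fingers":165},{"tx":0,"ty":0,"tz":-80,"rx":0,"ry":0,"rz":0,"fingers":165},{"tx":0,"ty":0,"tz":-98,"rx":0,"ry":0,"rz":0,"fingers":165},{"tx":0,"ty":0,"tz":-107,"rx":0,"ry":0,"rz":0,"fingers":165},{"tx":0,"ty":0,"tz":-107,"rx":0,"ry":0,"rz":0,"fingers":165}]'; python3 -c "
from st import *
st()"
python3 -m creep '[{"tx":-1.4,"ty":-7.9,"tz":0,"rx":0,"ry":0,"rz":0,"fingers":165},{"tx":-2.8,"ty":-15.8,"tz":0,"rx":0,"ry":0,"rz":0,"fingers":165},{"tx":-4.1,"ty":-23.6,"tz":0,"rx":0,"ry":0,"rz":0,"fingers":165},{"tx":-5.5,"ty":-31.5,"tz":0,"rx":0,"ry":0,"rz":0,"fingers":165},{"tx":-6.9,"ty":-39.4,"tz":0,"rx":0,"ry":0,"rz":0,"fingers":165},{"tx":-8.3,"ty":-47.3,"tz":0,"rx":0,"ry":0,"rz":0,"fingers":165},{"tx":-8.6,"ty":-49.2,"tz":0,"rx":0,"ry":0,"rz":0,"fingers":165}]'
python3 -c "
from st import *
st();crop('side','s7')"
```

```text
t: 9.12
ee_pos: [598.1, 57.2, 29.8]
orientation: [-1.121, 1.337, -1.337]
ft_force: [0.4, -0.2, 0.2]
width: 31.2
t 9.12 fix 48.7 73.9 z 29.8 jaw rel fix -0.002 down -1.0 F fix 0.5 -0.1 w 31.2
t: 10.0
ee_pos: [590.1, 7.9, 30.8]
orientation: [-1.119, 1.336, -1.337]
ft_force: [1.2, 7.2, 4.9]
width: 31.0
t 10.0 fix 49.3 24.0 z 30.8 jaw rel fix -0.002 down -1.0 F fix -0.1 7.3 w 31.0
```

View pics/s7.png

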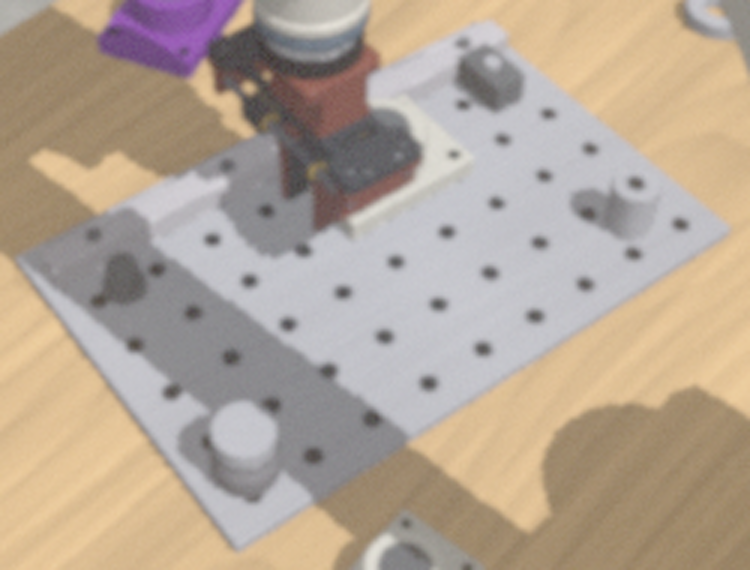

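It slides along the fence without rotating. I continue to just short of the stop.

```bash
python3 -m creep '[{"tx":-1.4,"ty":-7.9,"tz":-1,"rx":0,"ry":0,"rz":0,"fingers":165},{"tx":-2.8,"ty":-15.8,"tz":-2,"rx":0,"ry":0,"rz":0,"fingers":165},{"tx":-4.1,"ty":-23.6,"tz":-2,"rx":0,"ry":0,"rz":0,"fingers":165},{"tx":-5.5,"ty":-31.5,"tz":-2,"rx":0,"ry":0,"rz":0,"fingers":165},{"tx":-6.5,"ty":-37.4,"tz":-2,"rx":0,"ry":0,"rz":0,"fingers":165},{"tx":-7.4,"ty":-42.3,"tz":-2,"rx":0,"ry":0,"rz":0,"fingers":165},{"tx":-7.9,"ty":-45.3,"tz":-2,"rx":0,"ry":0,"rz":0,"fingers":165},{"tx":-7.9,"ty":-45.3,"tz":-2,"rx":0,"ry":0,"rz":0,"fingers":165}]' >/dev/null
python3 -c "
from st import *
st();crop('side','s8')"
```

```text
t 11.05 fix 49.9 -21.5 z 29.3 jaw rel fix -0.002 down -1.0 F fix -1.0 8.1 w 31.1
```

View pics/s8.png

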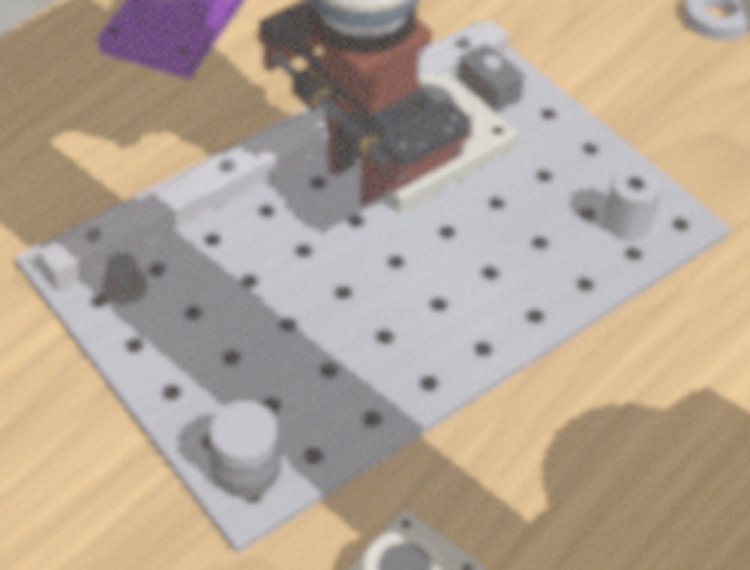

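Close to the stop. Small steps from here, watching the force.

```bash
for i in 1 2 3; do python3 -m creep '[{"tx":-0.2,"ty":-1,"tz":0,"rx":0,"ry":0,"rz":0,"fingers":165},{"tx":-0.3,"ty":-2,"tz":0,"rx":0,"ry":0,"rz":0,"fingers":165},{"tx":-0.3,"ty":-2,"tz":0,"rx":0,"ry":0,"rz":0,"fingers":165}]' >/dev/null; python3 -c "
from st import *
st()"; done
```

```text
t 11.47 fix 49.8 -23.3 z 29.2 jaw rel fix -0.002 down -1.0 F fix 0.7 8.0 w 31.1
t 11.85 fix 49.9 -25.4 z 29.2 jaw rel fix -0.002 down -1.0 F fix -0.6 9.9 w 31.0
t 12.22 fix 49.9 -27.4 z 29.2 jaw rel fix -0.002 down -1.0 F fix -0.0 9.3 w 31.0
```

```bash
for i in 1 2; do python3 -m creep '[{"tx":-0.2,"ty":-1,"tz":0,"rx":0,"ry":0,"rz":0,"fingers":165},{"tx":-0.3,"ty":-1.5,"tz":0,"rx":0,"ry":0,"rz":0,"fingers":165},{"tx":-0.3,"ty":-1.5,"tz":0,"rx":0,"ry":0,"rz":0,"fingers":165}]' >/dev/null; python3 -c "
from st import *
st()"; done
```

```text
t 12.6 fix 49.8 -28.9 z 29.2 jaw rel fix -0.002 down -1.0 F fix 0.1 8.9 w 30.7
t 12.97 fix 49.9 -30.4 z 29.2 jaw rel fix -0.002 down -1.0 F fix -0.7 9.3 w 30.8
```

```bash
for i in 1 2; do python3 -m creep '[{"tx":-0.2,"ty":-1,"tz":0,"rx":0,"ry":0,"rz":0,"fingers":165},{"tx":-0.3,"ty":-1.5,"tz":0,"rx":0,"ry":0,"rz":0,"fingers":165},{"tx":-0.3,"ty":-1.5,"tz":0,"rx":0,"ry":0,"rz":0,"fingers":165}]' >/dev/null; python3 -c "
from st import *
st();crop('side','s9');crop('top','t9')"; done
```

```text
t 13.35 fix 49.9 -32.0 z 29.2 jaw rel fix -0.002 down -1.0 F fix -0.9 7.8 w 30.5
t 13.82 fix 49.8 -33.5 z 29.2 jaw rel fix -0.002 down -1.0 F fix -0.6 8.6 w 30.5
```

View pics/s9.png

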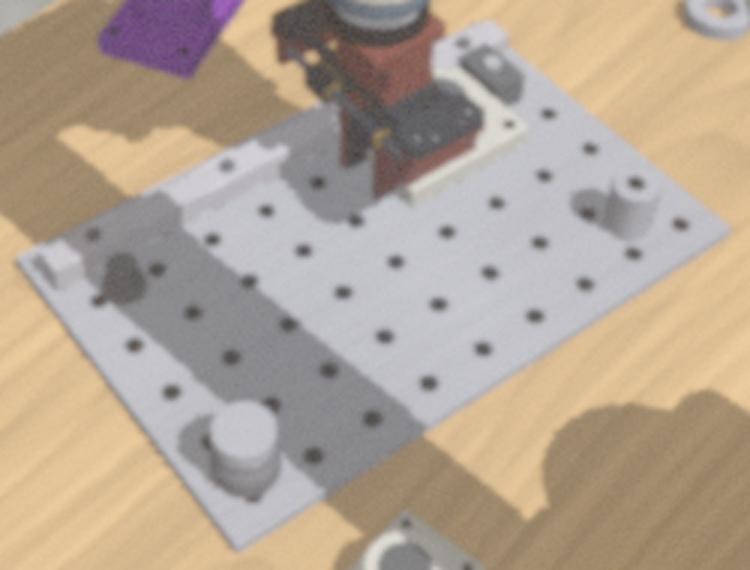

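```bash
for i in 1 2; do python3 -m creep '[{"tx":-0.2,"ty":-1,"tz":0,"rx":0,"ry":0,"rz":0,"fingers":165},{"tx":-0.3,"ty":-1.5,"tz":0,"rx":0,"ry":0,"rz":0,"fingers":165},{"tx":-0.3,"ty":-1.5,"tz":0,"rx":0,"ry":0,"rz":0,"fingers":165}]' >/dev/null; python3 -c "
from st import *
st()"; done
```

```text
t 14.3 fix 49.8 -34.2 z 29.2 jaw rel fix -0.002 down -1.0 F fix -0.2 12.7 w 31.1
t 14.68 fix 49.8 -34.4 z 29.2 jaw rel fix -0.002 down -1.0 F fix 0.1 20.6 w 31.2
```

The hand stalled and force rose to 20 N, so the housing is at the stop. I back off, raise and withdraw towards the post end, then look.

```bash
python3 -m creep '[{"tx":2,"ty":12,"tz":0,"rx":0,"ry":0,"rz":0,"fingers":165},{"tx":5,"ty":30,"tz":0,"rx":0,"ry":0,"rz":0,"fingers":165},{"tx":5,"ty":30,"tz":50,"rx":0,"ry":0,"rz":0,"fingers":165},{"tx":5,"ty":30,"tz":100,"rx":0,"ry":0,"rz":0,"fingers":165},{"tx":5,"ty":90,"tz":130,"rx":0,"ry":0,"rz":0,"fingers":165},{"tx":0,"ty":150,"tz":130,"rx":0,"ry":0,"rz":0,"fingers":165},{"tx":-30,"ty":200,"tz":130,"rx":0,"ry":0,"rz":0,"fingers":165},{"tx":-60,"ty":250,"tz":130,"rx":0,"ry":0,"rz":0,"fingers":165},{"tx":-60,"ty":300,"tz":130,"rx":0,"ry":0,"rz":0,"fingers":165},{"tx":-60,"ty":300,"tz":130,"rx":0,"ry":0,"rz":0,"fingers":165}]' 
python3 -c "
from st import *
st();crop('side','s10');crop('top','t10')"
```

```text
t: 15.92
ee_pos: [518.1, 250.8, 157.8]
orientation: [-1.123, 1.333, -1.333]
ft_force: [-0.1, -1.1, -0.4]
width: 30.9
t 15.93 fix -63.4 250.9 z 157.8 jaw rel fix 0.003 down -1.0 F fix 0.1 -1.1 w 30.9
```

View pics/s10.png

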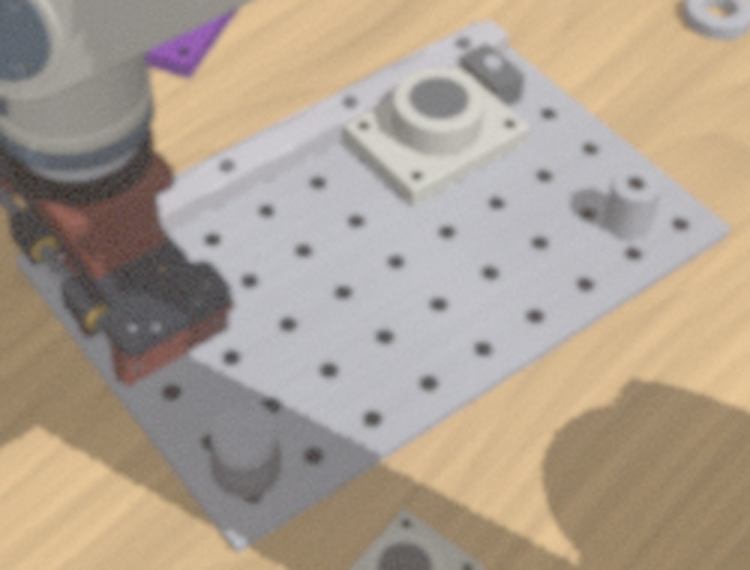

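View pics/t10.png

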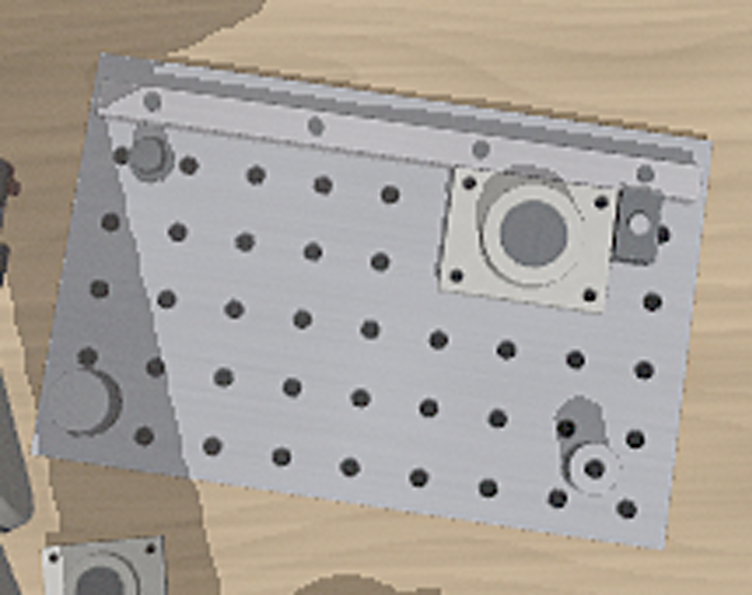

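The housing sits in the corner, at (440–617, 167–313) in the top crop. I fit its edges to check gaps and angle.

```bash
cat > fin.py <<'E'
from st import *
from h import *
im=ctrl.get_image('top')
p=im['pixels'].astype(float);g=p.sum(2)/3
wh=(p[...,2]-p[...,0])  # warm => housing
m=((wh>-2)&(g>120)).astype('uint8')
F=lambda w:np.c_[(w-c)@ex,(w-c)@ey]
yy,xx=np.mgrid[:480,:640]
W=F(P(im,np.c_[xx.ravel(),yy.ravel()],32)).reshape(480,640,2)
roi=(W[...,0]>-30)&(W[...,0]<102)&(W[...,1]>-165)&(W[...,1]<-20)
m=m*roi.astype('uint8');m=cv2.morphologyEx(m,cv2.MORPH_CLOSE,np.ones((3,3)))
m=cv2.morphologyEx(m,cv2.MORPH_OPEN,np.ones((3,3)))
cs,_=cv2.findContours(m,cv2.RETR_EXTERNAL,cv2.CHAIN_APPROX_NONE);ct=max(cs,key=cv2.contourArea)[:,0].astype(float)
w=F(P(im,ct,32)).astype('float32');print(cv2.minAreaRect(w))
# near long edge
for n,k in (('near',(w[:,0]<25)&(w[:,1]<-50)&(w[:,1]>-148)),('left end',(w[:,1]>-60)&(w[:,0]>15)&(w[:,0]<90))):
    q=w[k];v=cv2.fitLine(q,cv2.DIST_HUBER,0,.01,.01).ravel();print(n,len(q),q.mean(0),'dir',v[:2],'ang',v[0]/v[1] if n=='near' else v[1]/v[0])
cv2.imwrite('pics/mf.png',m[190:360,220:435]*255)
E
python3 fin.py
```

```text
((52.80842590332031, -103.29388427734375), (89.94178771972656, 118.53075408935547), 0.8467644453048706)
near 39 [ 10.224349 -99.84827 ] dir [0.01120432 0.99993724] ang 0.011205025
left end 34 [ 55.592102 -46.714386] dir [ 0.99991214 -0.01325508] ang -0.013256242
```

View pics/mf.png

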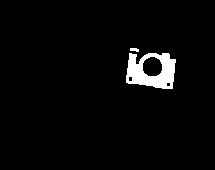

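Position is consistent with flush, with a residual angle of about 0.011 rad. I finish with a light two-finger seating push towards the fence.

```bash
python3 -m creep '[{"tx":-4,"ty":-45,"tz":0,"rx":0,"ry":0,"rz":-0.18,"fingers":81},{"tx":-8,"ty":-90,"tz":0,"rx":0,"ry":0,"rz":-0.36,"fingers":81},{"tx":-12,"ty":-135,"tz":0,"rx":0,"ry":0,"rz":-0.54,"fingers":81},{"tx":-16,"ty":-180,"tz":0,"rx":0,"ry":0,"rz":-0.72,"fingers":81},{"tx":-21,"ty":-225,"tz":0,"rx":0,"ry":0,"rz":-0.9,"fingers":81},{"tx":-25,"ty":-270,"tz":0,"rx":0,"ry":0,"rz":-1.08,"fingers":81},{"tx":-29,"ty":-315,"tz":0,"rx":0,"ry":0,"rz":-1.26,"fingers":81},{"tx":-33,"ty":-353,"tz":0,"rx":0,"ry":0,"rz":-1.44,"fingers":81},{"tx":-33,"ty":-353,"tz":0,"rx":0,"ry":0,"rz":-1.574,"fingers":81},{"tx":-33,"ty":-353,"tz":0,"rx":0,"ry":0,"rz":-1.574,"fingers":81}]' >/dev/null
python3 -m creep '[{"tx":0,"ty":0,"tz":0,"rx":0,"ry":0,"rz":0,"fingers":81},{"tx":0,"ty":0,"tz":0,"rx":0,"ry":0,"rz":0,"fingers":81}]' >/dev/null
python3 -c "
from st import *
st()"
```

```text
t 17.57 fix -34.2 -105.4 z 157.7 jaw rel fix -1.573 down -1.0 F fix -0.1 0.6 w 59.7
```

```bash
python3 -m creep '[{"tx":0.5,"ty":3,"tz":-50,"rx":0,"ry":0,"rz":0,"fingers":81},{"tx":0.5,"ty":3,"tz":-95,"rx":0,"ry":0,"rz":0,"fingers":81},{"tx":0.5,"ty":3,"tz":-118,"rx":0,"ry":0,"rz":0,"fingers":81},{"tx":0.5,"ty":3,"tz":-130,"rx":0,"ry":0,"rz":0,"fingers":81},{"tx":0.5,"ty":3,"tz":-130,"rx":0,"ry":0,"rz":0,"fingers":81}]' >/dev/null
python3 -m creep '[{"tx":8,"ty":-1.4,"tz":0,"rx":0,"ry":0,"rz":0,"fingers":81},{"tx":16,"ty":-2.8,"tz":0,"rx":0,"ry":0,"rz":0,"fingers":81},{"tx":24,"ty":-4.2,"tz":0,"rx":0,"ry":0,"rz":0,"fingers":81},{"tx":28.6,"ty":-5,"tz":0,"rx":0,"ry":0,"rz":0,"fingers":81},{"tx":28.6,"ty":-5,"tz":0,"rx":0,"ry":0,"rz":0,"fingers":81}]' >/dev/null
python3 -c "
from st import *
st();crop('side','s11')"
for i in 1 2 3; do python3 -m creep '[{"tx":1,"ty":-0.2,"tz":0,"rx":0,"ry":0,"rz":0,"fingers":81},{"tx":1.5,"ty":-0.3,"tz":0,"rx":0,"ry":0,"rz":0,"fingers":81},{"tx":1.5,"ty":-0.3,"tz":0,"rx":0,"ry":0,"rz":0,"fingers":81}]' >/dev/null; python3 -c "
from st import *
st()"; done
```

```text
t 18.82 fix -4.7 -102.6 z 27.7 jaw rel fix -1.575 down -1.0 F fix 0.4 0.4 w 59.7
t 19.25 fix -3.6 -102.6 z 27.7 jaw rel fix -1.575 down -1.0 F fix -0.2 0.1 w 59.9
t 19.62 fix -2.0 -102.6 z 27.7 jaw rel fix -1.575 down -1.0 F fix 0.1 -0.6 w 60.1
t 20.0 fix -1.1 -102.6 z 27.6 jaw rel fix -1.575 down -1.0 F fix -2.2 -0.1 w 59.8
```

```bash
for i in 1 2; do python3 -m creep '[{"tx":1,"ty":-0.2,"tz":0,"rx":0,"ry":0,"rz":0,"fingers":81},{"tx":1.5,"ty":-0.3,"tz":0,"rx":0,"ry":0,"rz":0,"fingers":81},{"tx":1.5,"ty":-0.3,"tz":0,"rx":0,"ry":0,"rz":0,"fingers":81}]' >/dev/null; python3 -c "
from st import *
st()"; done
```

```text
t 20.38 fix -1.1 -102.6 z 27.5 jaw rel fix -1.575 down -1.0 F fix -7.3 0.5 w 59.9
t 20.75 fix -1.0 -102.6 z 27.3 jaw rel fix -1.574 down -1.0 F fix -11.0 0.4 w 59.7
```

It stalled at the same x as the first fence contact (-1.0 against -0.9), so it was already flush. I withdraw and make the last check.

```bash
python3 -m creep '[{"tx":-10,"ty":1.7,"tz":0,"rx":0,"ry":0,"rz":0,"fingers":81},{"tx":-32,"ty":5.5,"tz":0,"rx":0,"ry":0,"rz":0,"fingers":81},{"tx":-32,"ty":5.5,"tz":50,"rx":0,"ry":0,"rz":0,"fingers":81},{"tx":-32,"ty":5.5,"tz":110,"rx":0,"ry":0,"rz":0,"fingers":81},{"tx":-50,"ty":60,"tz":130,"rx":0,"ry":0,"rz":0,"fingers":81},{"tx":-50,"ty":120,"tz":130,"rx":0,"ry":0,"rz":0,"fingers":81},{"tx":-50,"ty":180,"tz":130,"rx":0,"ry":0,"rz":0,"fingers":81},{"tx":-50,"ty":240,"tz":130,"rx":0,"ry":0,"rz":0,"fingers":81},{"tx":-50,"ty":300,"tz":130,"rx":0,"ry":0,"rz":0,"fingers":81},{"tx":-50,"ty":320,"tz":130,"rx":0,"ry":0,"rz":0,"fingers":81}]' >/dev/null
python3 -m creep '[{"tx":0,"ty":0,"tz":0,"rx":0,"ry":0,"rz":0,"fingers":81},{"tx":0,"ty":0,"tz":0,"rx":0,"ry":0,"rz":0,"fingers":81}]'
python3 fin.py; python3 -c "
from st import *
st();crop('side','s12');crop('top','t12')"
```

```text
t: 22.25
ee_pos: [472.1, 209.9, 157.5]
orientation: [-0.189, -2.128, 2.129]
ft_force: [-0.0, -0.8, 0.1]
width: 60.2
((53.91075897216797, -103.44620513916016), (88.25891876220703, 118.52568817138672), 0.463631808757782)
near 39 [ 10.989    -99.748184] dir [ 0.00398321 -0.9999921 ] ang -0.003983237
left end 34 [ 55.602844 -46.787758] dir [ 0.999922   -0.01249188] ang -0.012492854
t 22.3 fix -101.6 202.5 z 157.5 jaw rel fix -1.576 down -1.0 F fix 0.7 0.2 w 60.4
```

View pics/s12.png

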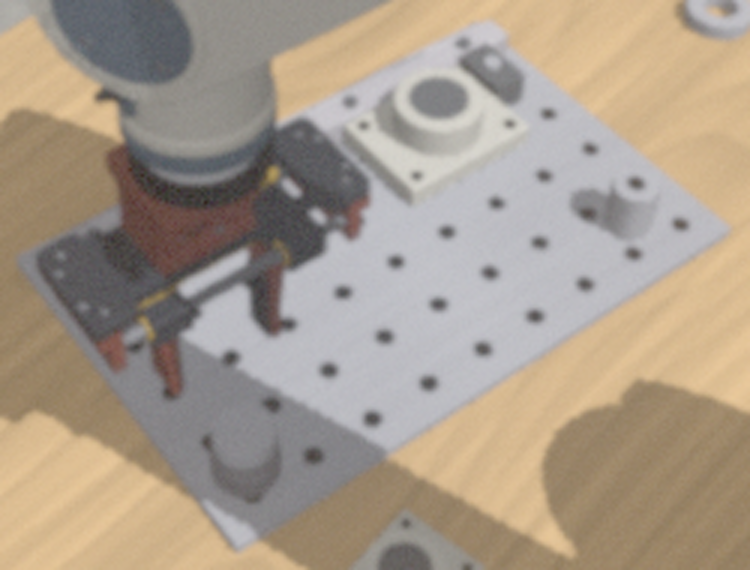

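View pics/t12.png

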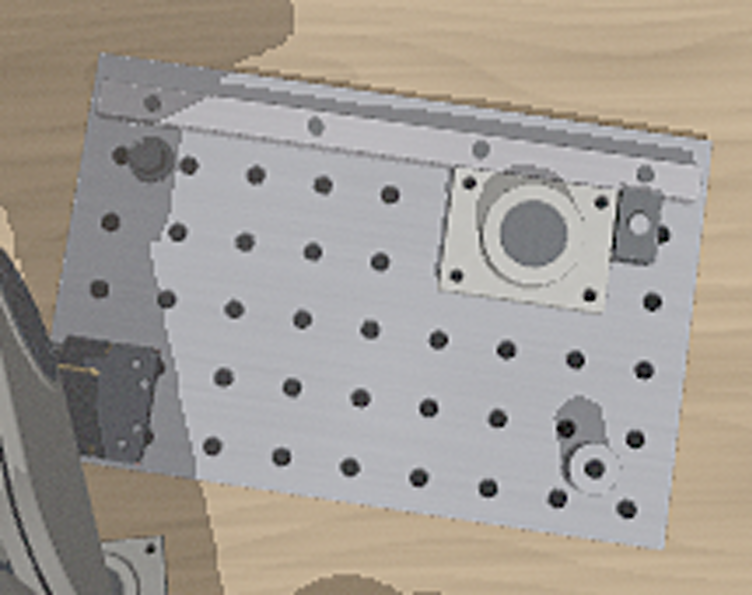

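Run:
```python
from st import *
from h import *
im=ctrl.get_image('top')
tc=lambda a:np.array(a)/3.5+[220-.36,190-.36]
F=lambda w:np.c_[(w-c)@ex,(w-c)@ey].round(1)
print('stop inner foot z12 (from t1/t3)',F(P(im,tc([(613,190),(609,258)]),12)))
print('stop outer top z42',F(P(im,tc([(661,198),(656,264)]),42)))
print('housing right edge z32',F(P(im,tc([(617,188),(603,313)]),32)))
p=im['pixels'][225:275,380:420];cv2.imwrite('pics/z.png',cv2.resize(np.clip((p/255.)**.6*255,0,255).astype('uint8'),None,fx=14,fy=11,interpolation=cv2.INTER_NEAREST))
```

```text
stop inner foot z12 (from t1/t3) [[ 102.  -161.5]
 [  51.7 -164.8]]
stop outer top z42 [[  96.  -192.1]
 [  48.4 -194.3]]
housing right edge z32 [[ 100.3 -161.5]
 [   9.3 -162.8]]
```

View pics/z.png

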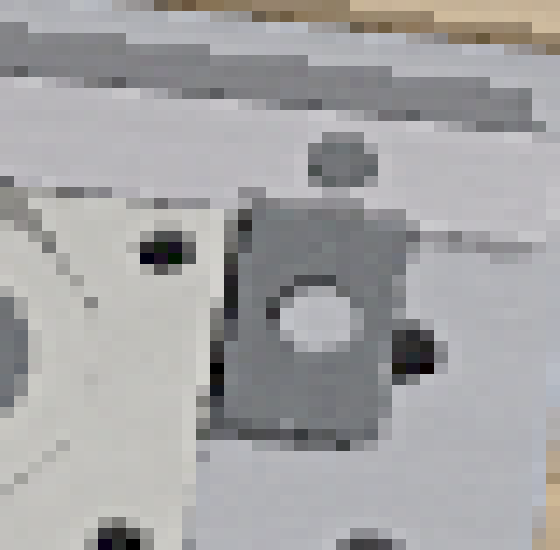

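The zoom shows the casting meeting the stop's dark inner face with no plate visible between them. It also meets the fence. The edge estimates agree: stop inner face at y≈-163, casting end at y≈-162. I hand in.

```bash
python3 -c "
from workcell import ctrl
print(ctrl.close_job())"
```

```text
the job is handed in; nothing more can be done
None
```

I pushed the casting flush against the fence with both open fingers on its long side. Then I slid it along the fence by its end, to the square stop on the robot's right, and gave it one light seating push towards the fence. The job was handed in at about 22 s.

**Last checks:**
- **Fence:** both pushes against the fence stalled at the same place, x of -0.9 and -1.0 mm in the fixture frame, at about 11 N.
- **Stop:** the end push stalled while the force rose from about 9 N to 20 N. The images put the stop's inner face at y ≈ -163 mm and the casting's end at y ≈ -162 mm, with no plate visible between them.
- **Angle:** after the final push the near edge fitted to -0.004 rad and the end face to about -0.012 rad. Both are within the 0.035 limit.
- **Loose things:** the coupling looks unmoved in the last pictures. The jar was partly hidden by the hand's shadow but looked in place in the side view. I did not measure how far any loose thing had moved, and the screwdriver was outside these views.
- **Hand:** it was clear of everything at z ≈ 158 mm.

**Disagreement:** my image estimate of the fence face was x ≈ 98 mm against the nominal 100 mm. That is within the 2 mm calibration error, so I relied on the contact forces for final seating.

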